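# Clear and zero the cake counter's portion scale

### The job

Someone left a juice bottle on the pan of the portion scale: take it off and stand it gently upright in the middle of the empty black tray. Then turn the tare knob in the middle of the dial, which turns the dial card, so that with the pan empty the red pointer reads zero (the green mark). Do not shift the other things on the counter.

Things in the scene. Friction and masses are not known exactly. Their poses are not given: they have to be found in the camera images.
- scale: grey portion scale, 190 (x) x 320 (y) mm, fixed; origin at the centre of its underside, front to its own -x (the robot). At its left (+y) a round steel pan; at its right (y = -85 mm) a dial head up to 140 mm high, whose round white dial card (140 mm dia., centre 95 mm up) slopes 35 degrees from level, facing up and to the robot. Black ticks every 15 degrees, one green zero mark
- pan_top (a point): centre of the pan's top; pan 136 mm dia., 6 mm thick, about 78 mm above the counter. It sinks about 3 mm under the bottle and springs up when unloaded
- tare_knob (a joint): angle of the tare knob and its dial card, rad, growing clockwise as seen facing the dial; 0: zero mark at the top of the slope. Range -0.8 to 2.6; stays where it is left (friction about 0.06 N m). It always starts clockwise of where it should end
- knob_grip (a point): black bar knob at the centre of the dial; this point is on its axis, 32 mm out from the face, mid-grip. z = knob axis, out of the dial (35 degrees from vertical, leaning to the robot); x = along the bar. Bar 62 mm long, 16 mm thick, from 10 to 44 mm above the face; under it a 58 mm disc at 8 to 12 mm. The +x end of the bar points to the zero mark
- pointer_tip (a point): tip of the red pointer, 58 mm from the knob's axis, 5 mm above the card. The load on the pan drives it, not the knob: it stands at the top of the slope when the pan is empty; the bottle swings it about 0.3 to 0.7 rad clockwise
- zero_mark (a point): the green zero mark on the dial card, 8 mm wide, 12 mm long; it turns with the knob. This point is 58 mm from the knob's axis and 5 mm above the card, where the pointer's tip should stand
- bottle: closed orange juice bottle that stands on the pan at the start: 60 mm dia. up to 85 mm, tapering to a neck of 28 mm dia. from 115 to 126 mm, black cap of 33 mm dia. from 126 to 150 mm (its top). About 0.4 kg. Origin at the centre of its underside, z up
- tray: empty black oval tray, 200 (its x) x 140 (its y) mm, 10 mm thick, flat top, fixed; origin at the centre of its underside, so its top is 10 mm above the origin
- spare_bottle_a: a second, identical orange juice bottle (60 mm dia., 150 mm tall), standing on the counter behind the tray; origin at its underside
- spare_bottle_b: a third identical juice bottle on the counter at the right-hand side; origin at its underside
- dessert: round glass dessert (76 mm dia.) on its own small black oval plate 130 x 110 mm, 76 mm tall in all, behind the scale; origin at its underside
- card_a: black price-card holder 90 mm wide, 40 deep, 58 tall, in front of the tray; origin at its underside
- card_b: like card_a, in front of the scale on its pan side
- sweet_bowl: footed glass bowl of wrapped sweets, 104 mm dia., 98 mm tall, at the left side of the counter; origin at its underside
- tumbler: empty clear glass, 70 mm dia., 100 mm tall, at the back of the counter; origin at its underside
Mind the look-alikes: they are no part of the job. Leave any purple look-alike of the bottle alone.

How it is judged:
By the outcome, as a careful person would: the job done as asked, in the order asked, and still so for the second after the job is handed in, with the robot touching nothing.
It also fails if it takes over 59 s, if anything falls off the work surface, if the arm or the gripper's body presses on something with over 40 N, if the wrist force passes 120 N, or if a joint passes its speed limit or range.

### The arm

A 6-joint arm with a two-finger parallel gripper is mounted at the origin on the work surface. World frame = base frame: x ahead of the robot, y to its left, z up, the work surface at z = 0. Lengths are in m, angles in rad, forces in N, time in s.
With the tool pointing down it reaches from about 0.35 to 0.85 m from the base axis. Payload 8.1 kg.
Tool frame: the origin (TCP) lies at the very end of the fingers, on their centre line; the grasp point (between the pads) lies 19 mm behind it (robot.grip_depth is the distance from the TCP to the grasp point, in m); z points along the fingers, y is the line along which they close (so a half turn about z gives the same grasp; the last joint's range is limited). The gripper opens to 93 mm and grips with 3 to 60 N. Pads are 15 mm wide; open, the fingers measure 128 mm over their backs; the gripper's body (75 mm by 188 mm) begins 65 mm behind the grasp point.
Start: joints at [1.214, 0.13, 1.488, -0, 1.523, -0.085], TCP at [0.161, 0.578, 0.219] pointing down, gripper open.
Joint ranges: [-2.96, 2.96], [-0.89, 2.26], [0.02, 2.5], [-1.34, 4.48], [0, 2.73], [-2.66, 2.66]. Speed limits (rad/s): [2.39, 2.39, 2.79, 3.14, 3.14, 3.14].

### API

Orientations are given as a rotation vector (axis times angle).
In Python, from plant import robot gives the robot as it stands. The module is installed in compiled form; this text tells all that it offers.
- The arm moves only by the shell command python3 -m jog 'ROWS' [FORCE]. ROWS is JSON, a list that holds one entry, the list of rows, each a list of 7 numbers: the turn, a rotation vector about the tool's x, y, z in degrees, then the shift along the tool's x, y, z in cm, then the finger opening in cm, from 0 to 9.3. A call has 1 to 5 rows; each row shifts and turns the commanded pose from where the row before left it, along the tool's axes as they then stand; what a row does not reach is not made up. A row lasts 1/12 s, in which the tool goes at most 41.7 mm and 7.16 degrees, less where a joint would pass 70% of its speed; a pose out of reach is approached as far as the arm can. A call is refused whole if a number of a shift passes 4.17 or a number of a turn 7.16, either way. A call with a gripper value outside its range is refused whole. The fingers move at their own pace and stop on an object; FORCE is the grip in N (left out, the last holds). Time passes only in rows, so rows that do not move let the fingers close. It gives the time, the measured TCP pose, the force and the opening at its end, in the units of the state.
- robot.read_state(): the state, without advancing time (a new reading comes with each control period).
- robot.read_camera(name): name is "scene" or "top" or "wrist"; returns a dict with "img" (400x640x3 uint8, red, green, blue), "fx", "fy", "cx", "cy" (pixels), "extrinsics" (4x4, takes a point from camera to world coordinates). Camera axes: x right, y up, looking along -z (the intrinsics and any distortion apply to the point x, -y, -z); pixel columns grow to the right and rows downward; lengths in m; the calibration is good to about 2 mm. A picture is of the moment at which its call begins. There is no depth.
- robot.close_job(): hands the job in, once; it reports no verdict.
Trained networks look in a picture, given as the dict that the camera call returned (one of the last four; its "shot" number tells which), for a name from the list of things; names that differ only in an ending like _2 or _b are one class to them, and where a whole thing is asked for, a point or a joint stands for the part that bears it (a point fixed in the world has none). Each returns a list of dicts, best first, with "confidence" (0 to 1); they miss things now and then, are a little off and sometimes report something else, mostly with a low value. They report only what shows in the picture. A call takes as long as a camera call. They do not tell look-alikes from the thing itself.
- robot.masks_of(picture, label): "pixels" (400x640 bool, what is visible of it) and "point" ([column, row] in pixels, amid what is visible of it).
- robot.pinpoint(picture, label): "point" ([column, row] in pixels: a listed point, or the origin of a listed thing).
The state is a dict: "t": time; "q": joint angles; "dq": joint speeds; "joint_torque": joint torques, N m; "tool_pos": TCP position; "orientation": TCP orientation; "force": force on the tool from outside, world axes, zero at the start; "wrist_torque": the same for the moment, N m; "opening": finger opening in m.
Only numpy, scipy, OpenCV 4.12 (cv2) and the standard library are available. Lean on these libraries where they do the work, as an engineer would, in place of code of your own. Each camera call takes 0.05 s, during which the arm holds its last target. There are 200 camera calls.

## Working session

There is one attempt and no reset: what is moved stays moved. The work goes in short steps, Python scripts to look and compute and a shell command to move; the robot and the scene stay as the last step left them, time stands still between calls to the robot, and variables do not carry over. Pictures are saved under pics/ and viewed, on a budget of 10 in all, crops included, one or two more only if the job needs it, and the job is handed in when it is done.

```bash
mkdir -p pics; ls; cat > h.py <<'E'
import numpy as np, cv2
from scipy.spatial.transform import Rotation as R
from plant import robot
def ray(p,px):
    E=np.array(p["extrinsics"]);u,v=px
    d=E[:3,:3]@np.array([(u-p["cx"])/p["fx"],-(v-p["cy"])/p["fy"],-1.]);return E[:3,3],d/np.linalg.norm(d)
def atz(p,px,z):
    o,d=ray(p,px);return o+d*(z-o[2])/d[2]
def tri(rs):
    A=sum(np.eye(3)-np.outer(d,d) for o,d in rs);b=sum((np.eye(3)-np.outer(d,d))@o for o,d in rs)
    return np.linalg.solve(A,b)
def proj(p,X):
    E=np.array(p["extrinsics"]);c=E[:3,:3].T@(np.array(X)-E[:3,3])
    return [p["cx"]+p["fx"]*c[0]/-c[2],p["cy"]-p["fy"]*c[1]/-c[2]]
def save(p,n): cv2.imwrite(f"pics/{n}.png",p["img"][:,:,::-1])
E
python3 - <<'E'
from h import *
np.set_printoptions(precision=3,suppress=True)
print(robot.read_state())
P={n:robot.read_camera(n) for n in("scene","top")}
print({k:v for k,v in P["top"].items() if k!="img"})
for n,p in P.items():
    save(p,n+"0")
    for l,z in dict(scale=0,pan_top=.076,knob_grip=.12,pointer_tip=.13,zero_mark=.13,bottle=.075,tray=0,card_a=0,sweet_bowl=0,tumbler=0,dessert=0).items():
        for r in robot.pinpoint(p,l)[:4]: print(n,l,round(r["confidence"],2),np.round(r["point"],1),atz(p,r["point"],z))
E
```

```text
pics
{'t': 0.0, 'q': array([ 1.214,  0.131,  1.489,  0.   ,  1.523, -0.085]), 'dq': array([-0.001,  0.001, -0.001, -0.001, -0.002, -0.002]), 'joint_torque': array([  0.002, -55.982, -49.178,   0.077,   0.034,  -0.   ]), 'tool_pos': array([0.161, 0.577, 0.218]), 'orientation': array([-0.426, -3.112,  0.003]), 'force': array([-0.105,  0.452,  0.048]), 'wrist_torque': array([-0.044, -0.005,  0.019]), 'opening': 0.09287257810420792}
{'fx': 363.6913195311411, 'fy': 363.6913195311411, 'cx': 320.76827266880895, 'cy': 196.2399194787373, 'extrinsics': array([[-0.024,  0.997, -0.069,  0.455],
       [-1.   , -0.025, -0.006,  0.008],
       [-0.008,  0.068,  0.998,  1.314],
       [ 0.   ,  0.   ,  0.   ,  1.   ]]), 'shot': 2}
scene scale 0.84 [382.6 239.8] [0.598 0.238 0.   ]
scene pan_top 0.9 [415.2 220.2] [0.579 0.324 0.076]
scene knob_grip 0.66 [354.9 200.2] [0.581 0.142 0.12 ]
scene pointer_tip 0.35 [355.6 199.7] [0.593 0.144 0.13 ]
scene zero_mark 0.61 [339.7 206. ] [0.637 0.104 0.13 ]
scene bottle 0.66 [467.9 280. ] [0.795 0.447 0.075]
scene bottle 0.61 [411.3 226. ] [0.609 0.313 0.075]

[... 658 characters left out ...]
9 186.2] [0.576 0.216 0.12 ]
top pointer_tip 0.17 [232.1 181.7] [0.592 0.305 0.13 ]
top zero_mark 0.76 [298. 181.] [0.589 0.089 0.13 ]
top bottle 0.73 [195.1 151.7] [0.705 0.446 0.075]
top bottle 0.63 [234.3 182.1] [0.596 0.311 0.075]
top bottle 0.56 [282.6 241.3] [0.391 0.149 0.075]
top tray 0.96 [379.5 194.9] [ 0.545 -0.196  0.   ]
top card_a 0.69 [382.4 237.1] [ 0.393 -0.201  0.   ]
top card_a 0.65 [253.8 132.3] [0.787 0.256 0.   ]
top card_a 0.53 [244.4 226.4] [0.444 0.294 0.   ]
top sweet_bowl 0.88 [176.9 196.4] [0.558 0.539 0.   ]
top tumbler 0.6 [324.4 140.7] [ 0.749 -0.002  0.   ]
top tumbler 0.28 [465.8 190.5] [ 0.553 -0.508  0.   ]
top dessert 0.83 [254.3 130.9] [0.792 0.254 0.   ]
```

```bash
python3 - <<'E'
import cv2
a=cv2.imread("pics/scene0.png");b=cv2.imread("pics/top0.png")
a=cv2.resize(a[150:330,180:560],(760,360));
cv2.imwrite("pics/s1.png",cv2.resize(a,(760,360)));cv2.imwrite("pics/t1.png",cv2.resize(b[90:290,140:500],(792,440),interpolation=cv2.INTER_CUBIC))
E
```

```text
(no output)
```

View pics/s1.png

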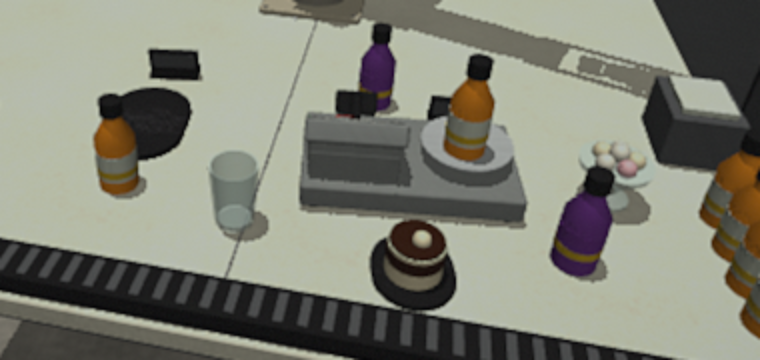

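View pics/t1.png

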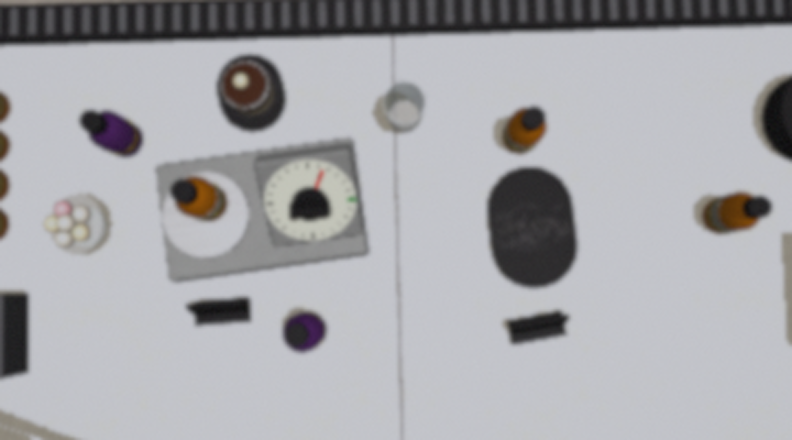

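The scene camera looks back toward the robot. The target bottle stands on the pan, cap at about px (224,177) in the top view. The green mark is at about 90° clockwise, near top px (300,180), and the tray is at (379,195).

```bash
cat >> h.py <<'E'
np.set_printoptions(precision=3,suppress=True)
def delta(pos,rot=None):
    s=robot.read_state();C=R.from_rotvec(s["orientation"])
    print("t",round(s["t"],2),"pos",s["tool_pos"],"F",s["force"],"op",round(s["opening"],4),"q6",round(s["q"][5],2))
    print("shift cm in tool",C.inv().apply(np.array(pos)-s["tool_pos"])*100)
    if rot is not None: print("turn deg tool",(C.inv()*rot).as_rotvec(degrees=True))
E
python3 - <<'E'
from h import *
P={n:robot.read_camera(n) for n in("scene","top")}
print(atz(P["top"],[224,177.3],.225),atz(P["scene"],[180+479/2,150+60/2],.225))
c=tri([ray(P["top"],[224,177.3]),ray(P["scene"],[180+479/2,150+68/2])]);print("cap",c)
for l in("knob_grip","zero_mark","pan_top","scale","bottle","tray"):
    ps={n:robot.pinpoint(P[n],l) for n in P}
    if l=="bottle":
        for n in P:ps[n]=[min(ps[n],key=lambda r:np.hypot(*(np.array(r["point"])-proj(P[n],[.6,.312,.075]))))]
    print(l,tri([ray(P[n],ps[n][0]["point"]) for n in P]))
m=robot.masks_of(P["top"],"tray")[0]["pixels"].astype(np.uint8)
k,_=cv2.findContours(m,0,2);e=cv2.fitEllipse(max(k,key=len));print(e,atz(P["top"],e[0],.01))
C=R.from_rotvec(robot.read_state()["orientation"]);print(C.as_matrix())
delta([.597,.312,.33])
E
```

```text
[0.595 0.306 0.225] [0.6   0.311 0.225]
cap [0.597 0.312 0.21 ]
knob_grip [0.577 0.145 0.118]
zero_mark [0.59  0.094 0.085]
pan_top [0.585 0.318 0.089]
scale [0.592 0.24  0.007]
bottle [0.593 0.294 0.115]
tray [ 0.555 -0.199 -0.007]
((380.7991027832031, 193.653564453125), (40.31423568725586, 56.23063659667969), 172.4991455078125) [ 0.549 -0.199  0.01 ]
[[-0.963  0.268 -0.   ]
 [ 0.268  0.963  0.   ]
 [ 0.    -0.    -1.   ]]
t 1.95 pos [0.161 0.578 0.219] F [ 0.164  0.356 -0.303] op 0.093 q6 -0.09
shift cm in tool [-49.136 -13.92  -11.137]
```

```bash
r='[0,0,0,-3.5,-1,-0.8,9.3]'; python3 -m jog '[[[0,0,0,-3.5,-1,-0.8,9.3],[0,0,0,-3.5,-1,-0.8,9.3],[0,0,0,-3.5,-1,-0.8,9.3],[0,0,0,-3.5,-1,-0.8,9.3],[0,0,0,-3.5,-1,-0.8,9.3]]]' 25
python3 -m jog '[[[0,0,0,-3.5,-1,-0.8,9.3],[0,0,0,-3.5,-1,-0.8,9.3],[0,0,0,-3.5,-1,-0.8,9.3],[0,0,0,-3.5,-1,-0.8,9.3],[0,0,0,-3.5,-1,-0.8,9.3]]]'
python3 -m jog '[[[0,0,0,-3.5,-1,-0.8,7],[0,0,0,-3.5,-1,-0.8,7],[0,0,0,-3.5,-1,-0.8,7],[0,0,0,-3.5,-1,-0.8,7],[0,0,0,0,0,0,7]]]'
python3 - <<'E'
from h import *
p=robot.read_camera("wrist");save(p,"w1");print(np.array(p["extrinsics"]))
for l in("bottle","pan_top"):
  for r in robot.pinpoint(p,l)[:3]: print(l,r["confidence"],r["point"],atz(p,r["point"],.075))
print(proj(p,[.597,.311,.225]))
delta([.597,.311,.33])
E
```

```text
t: 2.37
tool_pos: [0.3173, 0.4818, 0.2592]
orientation: [0.425, 3.113, 0.0]
force: [0.3, 0.1, 0.2]
opening: 0.093
t: 2.78
tool_pos: [0.4727, 0.3865, 0.2992]
orientation: [0.426, 3.112, 0.0]
force: [-0.5, 0.8, 1.1]
opening: 0.0932
t: 3.2
tool_pos: [0.6005, 0.3069, 0.331]
orientation: [0.434, 3.109, -0.002]
force: [0.9, 0.8, 0.1]
opening: 0.0705
[[ 0.274 -0.924 -0.268  0.526]
 [ 0.962  0.263  0.077  0.329]
 [-0.001 -0.279  0.96   0.496]
 [ 0.     0.     0.     1.   ]]
bottle 0.94 [321.2, 163.3] [0.598 0.315 0.075]
bottle 0.94 [195.8, 55.7] [0.412 0.193 0.075]
bottle 0.68 [317.4, 260.1] [0.751 0.266 0.075]
pan_top 0.62 [317.5, 152.4] [0.581 0.314 0.075]
[np.float64(318.85428674435195), np.float64(189.47134030169738)]
t 3.35 pos [0.596 0.311 0.33 ] F [-0.524  0.295 -0.891] op 0.0703 q6 -0.89
shift cm in tool [-0.151  0.001  0.013]
```

View pics/w1.png

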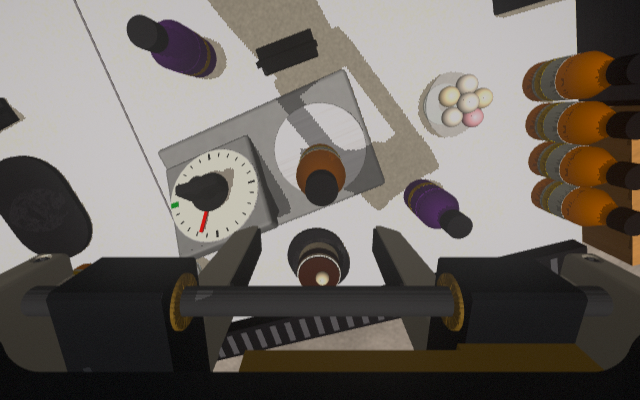

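The cap sits at px (322,187) against the predicted (319,189), so the bottle is within about 2 mm of my estimate. I'll descend and grip the cap.

```bash
python3 -m jog '[[[0,0,0,-0.2,0.2,3,7],[0,0,0,0,0,3.5,7],[0,0,0,0,0,3.5,7],[0,0,0,0,0,2.7,7],[0,0,0,0,0,1,7]]]' 25
python3 -m jog '[[[0,0,0,0,0,0,5],[0,0,0,0,0,0,2],[0,0,0,0,0,0,2],[0,0,0,0,0,0,2],[0,0,0,0,0,0,2]]]' 25
python3 -m jog '[[[0,0,0,0,0,0,2],[0,0,0,0,0,0,2],[0,0,0,0,0,0,2]]]'
```

```text
t: 3.77
tool_pos: [0.5939, 0.3132, 0.1876]
orientation: [-0.421, -3.106, 0.006]
force: [-0.2, -0.7, -1.0]
opening: 0.0701
t: 4.18
tool_pos: [0.599, 0.3136, 0.1963]
orientation: [0.425, 3.109, 0.003]
force: [-0.0, 0.6, 0.0]
opening: 0.0412
t: 4.43
tool_pos: [0.5984, 0.3129, 0.1943]
orientation: [0.426, 3.112, 0.001]
force: [-0.1, 0.1, 1.5]
opening: 0.0325
```

```bash
python3 -m jog '[[[0,0,0,0,0,-0.6,2],[0,0,0,0,0,-1.5,2],[0,0,0,0,0,-2.5,2],[0,0,0,0,0,-3,2],[0,0,0,0,0,-3,2]]]' 30
python3 -m jog '[[[0,0,0,0,0,-2.2,2],[0,0,0,0,0,-0.8,2],[0,0,0,-0.2,-1,0,2],[0,0,0,-0.36,-2,0,2],[0,0,0,-0.5,-3,0,2]]]'
python3 -m jog '[[[0,0,0,-0.54,-3,0,2],[0,0,0,-0.54,-3,0,2],[0,0,0,-0.54,-3,0,2],[0,0,0,-0.54,-3,0,2],[0,0,0,-0.54,-3,0,2]]]'
python3 -m jog '[[[0,0,0,-0.54,-3,0,2],[0,0,0,-0.54,-3,0,2],[0,0,0,-0.54,-3,0,2],[0,0,0,-0.54,-3,0,2],[0,0,0,-0.54,-3,0,2]]]'
python3 -m jog '[[[0,0,0,-0.54,-3,0,2],[0,0,0,-0.54,-3,0,2],[0,0,0,-0.54,-3,0,2],[0,0,0,-0.4,-2.2,0,2],[0,0,0,-0.2,-1.2,0,2]]]'
python3 - <<'E'
from h import *
ps=[robot.read_camera(n) for n in("wrist","top","scene")]
for p,n in zip(ps,"wts"): save(p,n+"2")
img=[]
for p in ps:
  for r in robot.pinpoint(p,"tray")[:1]: print("tray",r["confidence"],r["point"],atz(p,r["point"],0))
  m=robot.masks_of(p,"tray")[0]["pixels"].astype(np.uint8);k,_=cv2.findContours(m,0,2);e=cv2.fitEllipse(cv2.convexHull(max(k,key=len)));print(e,atz(p,e[0],.01))
delta([.551,-.199,.132])
cv2.imwrite("pics/c2.png",np.vstack([ps[0]["img"][:300],cv2.resize(ps[2]["img"][130:290,140:480],(640,300))])[:,:,::-1])
E
```

```text
t: 4.85
tool_pos: [0.5969, 0.3125, 0.2991]
orientation: [-0.425, -3.109, 0.003]
force: [0.5, 0.3, -3.9]
opening: 0.0325
t: 5.27
tool_pos: [0.5908, 0.2527, 0.326]
orientation: [-0.421, -3.109, 0.002]
force: [0.4, -1.2, -4.3]
opening: 0.0325
t: 5.68
tool_pos: [0.5762, 0.0985, 0.3263]
orientation: [-0.425, -3.108, 0.002]
force: [0.3, -0.4, -3.3]
opening: 0.0323
t: 6.1
tool_pos: [0.5617, -0.053, 0.3264]
orientation: [-0.425, -3.108, -0.0]
force: [0.7, -0.2, -4.2]
opening: 0.0322
t: 6.52
tool_pos: [0.5496, -0.1794, 0.3263]
orientation: [-0.429, -3.107, -0.0]
force: [0.1, 0.2, -4.6]
opening: 0.0326
tray 0.69 [275.1, 67.4] [ 0.39  -0.202  0.   ]
((304.3906555175781, 161.9263916015625), (87.05998229980469, 118.99642944335938), 156.3230438232422) [ 0.546 -0.199  0.01 ]
tray 0.83 [380.8, 194.7] [ 0.546 -0.201  0.   ]
((395.103759765625, 206.79627990722656), (10.52287769317627, 26.147159576416016), 24.865720748901367) [ 0.501 -0.249  0.01 ]
tray 0.77 [251.4, 212.9] [ 0.56  -0.201  0.   ]
((255.4755401611328, 210.53671264648438), (34.644832611083984, 38.80540084838867), 33.01188659667969) [ 0.557 -0.187  0.01 ]
t 6.97 pos [ 0.552 -0.175  0.33 ] F [-0.554  0.65  -4.081] op 0.0323 q6 -1.7
shift cm in tool [-0.546 -2.292 19.762]
```

View pics/c2.png

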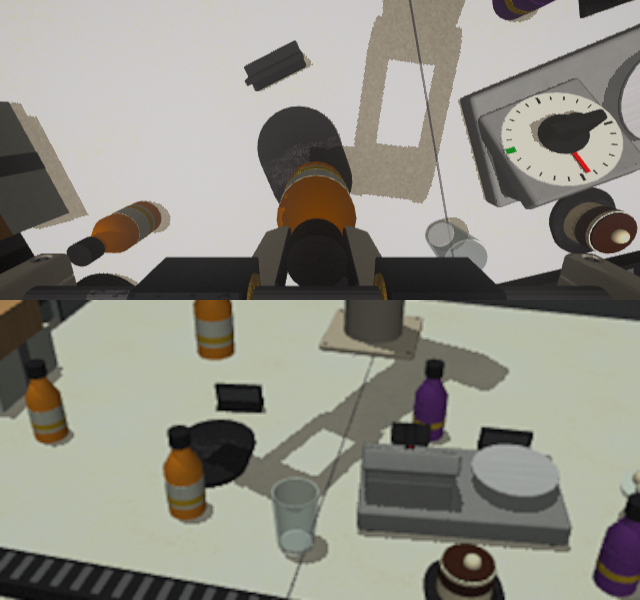

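```bash
python3 -m jog '[[[0,0,0,-0.2,-1,1,2],[0,0,0,-0.2,-1,2.2,2],[0,0,0,0,-0.45,3,2],[0,0,0,0,0,3,2],[0,0,0,0,0,3,2]]]'
python3 -m jog '[[[0,0,0,0,0,3,2],[0,0,0,0,0,2,2],[0,0,0,0,0,1.2,2],[0,0,0,0,0,0.6,2],[0,0,0,0,0,0.3,2]]]'
python3 -m jog '[[[0,0,0,0,0,0.1,2],[0,0,0,0,0,0,2],[0,0,0,0,0,0,2]]]'
```

```text
t: 7.38
tool_pos: [0.5486, -0.2019, 0.2058]
orientation: [0.426, 3.112, -0.001]
force: [1.0, -0.7, -4.2]
opening: 0.0326
t: 7.8
tool_pos: [0.5486, -0.2013, 0.1358]
orientation: [-0.425, -3.112, -0.0]
force: [0.4, -0.1, -3.8]
opening: 0.0324
t: 8.05
tool_pos: [0.5499, -0.2017, 0.1374]
orientation: [0.425, 3.11, -0.001]
force: [0.2, 0.2, -3.5]
opening: 0.0323
```

```bash
for i in 1; do python3 -m jog '[[[0,0,0,0,0,0.1,2],[0,0,0,0,0,0.1,2],[0,0,0,0,0,0.1,2],[0,0,0,0,0,0,2]]]'
python3 -m jog '[[[0,0,0,0,0,0.1,2],[0,0,0,0,0,0.1,2],[0,0,0,0,0,0,2]]]'; done
```

```text
t: 8.38
tool_pos: [0.5489, -0.2012, 0.1326]
orientation: [-0.426, -3.113, -0.0]
force: [0.4, 0.9, -3.4]
opening: 0.0327
t: 8.63
tool_pos: [0.5489, -0.2012, 0.1305]
orientation: [-0.426, -3.113, 0.0]
force: [0.2, -1.1, -3.6]
opening: 0.0322
```

```bash
python3 -m jog '[[[0,0,0,0,0,0.1,2],[0,0,0,0,0,0,2]]]'
python3 -m jog '[[[0,0,0,0,0,0.1,2],[0,0,0,0,0,0,2]]]'
python3 -m jog '[[[0,0,0,0,0,0.1,2],[0,0,0,0,0,0,2]]]'
```

```text
t: 8.8
tool_pos: [0.5493, -0.2015, 0.1305]
orientation: [0.426, 3.112, -0.001]
force: [-2.0, 0.3, 3.2]
opening: 0.0323
t: 8.97
tool_pos: [0.5498, -0.2017, 0.1305]
orientation: [0.425, 3.11, -0.001]
force: [-2.6, 0.8, 8.5]
opening: 0.0327
t: 9.13
tool_pos: [0.5502, -0.2019, 0.1305]
orientation: [0.425, 3.109, -0.002]
force: [-4.7, 1.8, 13.2]
opening: 0.0324
```

```bash
python3 -m jog '[[[0,0,0,0,0,-0.15,2],[0,0,0,0,0,-0.05,3.6],[0,0,0,0,0,0,4.2],[0,0,0,0,0,0,5],[0,0,0,0,0,0,6]]]'
python3 -m jog '[[[0,0,0,0,0,0,6],[0,0,0,0,0,-1,6],[0,0,0,0,0,-3,6],[0,0,0,0,0,-4,6],[0,0,0,0,0,-4,6]]]'
python3 - <<'E'
from h import *
ps=[robot.read_camera(n) for n in("wrist","top","scene")]
for p,n in zip(ps,"wts"): save(p,n+"3")
r={}
for p,n in zip(ps,"wts"):
  for l in("knob_grip","zero_mark","pan_top","pointer_tip","scale"):
    x=robot.pinpoint(p,l)[:1]
    if x: r.setdefault(l,{})[n]=(p,x[0]["point"]);print(n,l,round(x[0]["confidence"],2),np.round(x[0]["point"],1))
for l in r: print(l,tri([ray(*v) for v in r[l].values()]))
cv2.imwrite("pics/c3.png",np.vstack([ps[0]["img"][:300],cv2.resize(ps[1]["img"][120:250,200:477],(640,300),interpolation=2)])[:,:,::-1])
E
```

```text
t: 9.55
tool_pos: [0.5489, -0.2012, 0.1294]
orientation: [-0.426, -3.112, -0.0]
force: [0.1, 0.2, -0.5]
opening: 0.0504
t: 9.97
tool_pos: [0.5479, -0.2008, 0.2505]
orientation: [-0.425, -3.11, -0.001]
force: [0.6, 0.4, -0.4]
opening: 0.06
w pointer_tip 0.5 [625.9 110.2]
w scale 0.82 [625.5 110.8]
t knob_grip 0.73 [284.2 187.4]
t zero_mark 0.87 [297.6 181.6]
t pan_top 0.78 [233.4 185.8]
t scale 0.72 [297.1 182.7]
s knob_grip 0.75 [355.9 200.5]
s zero_mark 0.71 [340.2 209.3]
s pan_top 0.92 [413.3 213.4]
s pointer_tip 0.32 [339.7 205.7]
pointer_tip [0.566 0.111 0.1  ]
scale [0.565 0.094 0.142]
knob_grip [0.57  0.14  0.111]
zero_mark [0.591 0.097 0.086]
pan_top [0.581 0.311 0.1  ]
```

View pics/c3.png

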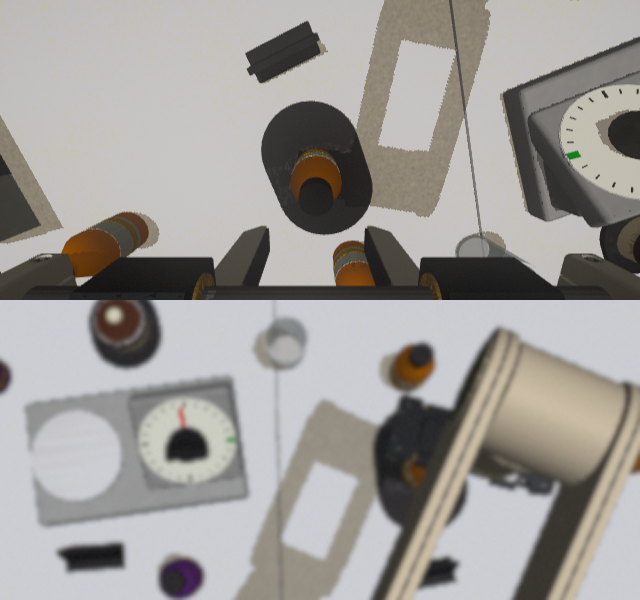

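Bottle stands upright on the tray, the pan is empty, and the pointer is at the top. Next is the scale geometry.

```bash
python3 - <<'E'
from h import *
p=robot.read_camera("top")
cs=[(210.8,165.5),(300.4,153.4),(307.3,204.4),(217.3,217.4)]
for z in(.03,.05,.07):
    X=np.array([atz(p,c,z) for c in cs]);print(z,X.mean(0),[np.linalg.norm(X[i]-X[(i+1)%4]) for i in range(4)])
    for a,b in((0,1),(3,2)): d=X[a]-X[b];print("yaw",np.degrees(np.arctan2(-d[0],d[1])))
print(atz(p,(233.4,185.8),.078))
for l in ("knob_grip","zero_mark"): print(l,atz(p,robot.pinpoint(p,l)[0]["point"],.11))
yaw=np.radians(9)
ex=np.array([np.cos(yaw),np.sin(yaw),0]);n=-np.sin(np.radians(35))*ex+np.array([0,0,np.cos(np.radians(35))])
c=np.array([0,0,.095])
print("n",n)
E
```

```text
0.03 [0.589 0.235 0.03 ] [np.float64(0.32247511157434877), np.float64(0.18385885003190375), np.float64(0.3211080414166645), np.float64(0.18676097379658135)]
yaw 6.295953805431564
yaw 6.812233215278486
0.05 [0.587 0.231 0.05 ] [np.float64(0.3174507034466755), np.float64(0.18099418895485192), np.float64(0.31610493328444766), np.float64(0.1838510954183879)]
yaw 6.295953805431556
yaw 6.812233215278494
0.07 [0.585 0.228 0.07 ] [np.float64(0.31242629531900207), np.float64(0.17812952787780018), np.float64(0.3111018251522308), np.float64(0.18094121704019445)]
yaw 6.29595380543155
yaw 6.812233215278483
[0.584 0.314 0.078]
knob_grip [0.567 0.151 0.11 ]
zero_mark [0.586 0.092 0.11 ]
n [-0.567 -0.09   0.819]
```

```bash
python3 - <<'E'
from h import *
p=robot.read_camera("top");s=robot.read_camera("scene")
for q,n in((p,"t"),(s,"s")):
  for r in robot.pinpoint(q,"bottle"): print(n,round(r["confidence"],2),np.round(r["point"],1),atz(q,r["point"],0))
  for r in robot.masks_of(q,"bottle"):
    ys,xs=np.nonzero(r["pixels"]);print(n,"mask",r["confidence"],xs.min(),xs.max(),ys.min(),ys.max())
print("cap by top img (crop 175,585):",atz(p,(200+176/2.31,120+285/2.31),.15), "first top img cap", atz(p,(140+297/2.2,90+333/2.2),.15))
print("base first", atz(p,(140+305/2.2,90+328/2.2),.03))
print("scene cap",atz(s,(180+381/2,150+33/2),.145),atz(s,(140+434/1.882,130+70/1.875),.145))
E
```

```text
t 0.83 [280.7 241.1] [0.388 0.164 0.   ]
t 0.52 [383.9 238.9] [ 0.387 -0.206  0.   ]
t 0.42 [381.3 193.5] [ 0.55  -0.203  0.   ]
t mask 0.8 176 204 140 159
t mask 0.58 268 288 232 250
t mask 0.54 374 382 191 201
s 0.74 [251.6 213.2] [ 0.561 -0.2    0.   ]
s 0.73 [465.9 280.7] [0.718 0.468 0.   ]
s 0.59 [369.3 202.6] [0.403 0.18  0.   ]
s 0.32 [238.4 240. ] [ 0.702 -0.19   0.   ]
s mask 0.92 454 487 233 289
s mask 0.85 241 260 168 214
s mask 0.66 359 376 162 204
cap by top img (crop 175,585): [0.389 0.161 0.15 ] first top img cap [0.395 0.165 0.15 ]
base first [0.396 0.168 0.03 ]
scene cap [0.406 0.17  0.145] [0.412 0.171 0.145]
```

```bash
cat >> h.py <<'E'
KG=np.array([.576,.146,.121])
yaw=np.radians(6.5);a35=np.radians(35)
ex=np.array([np.cos(yaw),np.sin(yaw),0]);left=np.array([-np.sin(yaw),np.cos(yaw),0]);zz=np.array([0,0,1.])
n=-np.sin(a35)*ex+np.cos(a35)*zz; up=np.cos(a35)*ex+np.sin(a35)*zz
def onplane(p,px,h,KG=KG):
    o,d=ray(p,px);c=KG+(h-.032)*n;X=o+d*(n@(c-o))/(n@d);v=X-c
    return X,np.linalg.norm(v)*1e3,np.degrees(np.arctan2(-v@left,v@up))
def tool(th): # th deg cw: bar along th; tool y perpendicular
    t=np.radians(th);y=np.cos(t)*left+np.sin(t)*up;z=-n
    return R.from_matrix(np.column_stack([np.cross(y,z),y,z]))
E
python3 - <<'E'
from h import *
for nm in("top","scene"):
    p=robot.read_camera(nm)
    for l,h in(("zero_mark",.005),("pointer_tip",.005),("knob_grip",.032)):
        for r in robot.pinpoint(p,l)[:1]: print(nm,l,r["confidence"],*onplane(p,r["point"],h))
delta([.50,.14,.30],tool(90))
print("standoff",KG+.12*n,tool(90).as_rotvec())
E
```

```text
top zero_mark 0.97 [0.592 0.102 0.096] 46.201762824015816 96.93852496905991
top pointer_tip 0.45 [0.572 0.149 0.085] 23.781972415946466 -170.70872362474393
top knob_grip 0.85 [0.579 0.143 0.123] 5.307411243186304 45.688452215606475
scene zero_mark 0.72 [-4.37  -0.546 -3.408] 6115.388900563371 178.80872488833847
scene knob_grip 0.58 [0.626 0.154 0.156] 61.53193308336218 -2.584680848413614
t 11.72 pos [ 0.549 -0.201  0.25 ] F [0.613 0.216 0.678] op 0.0602 q6 -1.74
shift cm in tool [13.871 31.557 -5.034]
turn deg tool [-30.752 -20.716  65.7  ]
standoff [0.508 0.138 0.219] [1.775 1.989 0.627]
```

```bash
python3 -m jog '[[[0,0,0,1.54,3.5,-0.56,5],[0,0,0,1.54,3.5,-0.56,5],[0,0,0,1.54,3.5,-0.56,5],[0,0,0,1.54,3.5,-0.56,5],[0,0,0,1.54,3.5,-0.56,5]]]'
python3 -m jog '[[[0,0,0,1.54,3.5,-0.56,5],[0,0,0,1.54,3.5,-0.56,5],[0,0,0,1.54,3.5,-0.56,5],[0,0,0,1.54,3.5,-0.56,5],[0,0,0,0,0,0,5]]]'
python3 -m jog '[[[-2.8,-1.9,6,0,0,0,5],[-2.8,-1.9,6,0,0,0,5],[-2.8,-1.9,6,0,0,0,5],[-2.8,-1.9,6,0,0,0,5],[-2.8,-1.9,6,0,0,0,5]]]'
python3 -m jog '[[[-2.8,-1.9,6,0,0,0,5],[-2.8,-1.9,6,0,0,0,5],[-2.8,-1.9,6,0,0,0,5],[-2.8,-1.9,6,0,0,0,5],[-2.8,-1.9,6,0,0,0,5]]]'
python3 -m jog '[[[-2.8,-1.9,6,0,0,0,5],[0,0,0,0,0,0,5],[0,0,0,0,0,0,5]]]'
python3 - <<'E'
from h import *
p=robot.read_camera("wrist");save(p,"w4")
for l,h in(("zero_mark",.005),("pointer_tip",.005),("knob_grip",.032)):
    for r in robot.pinpoint(p,l)[:2]: print(l,r["confidence"],r["point"],*onplane(p,r["point"],h))
print("KG proj",proj(p,KG),"centre",proj(p,KG-.032*n))
delta(KG+.12*n,tool(90)); print(robot.read_state()["q"])
E
```

```text
t: 12.13
tool_pos: [0.5211, -0.0105, 0.278]
orientation: [0.426, 3.112, 0.0]
force: [1.6, 0.3, -0.2]
opening: 0.0499
t: 12.55
tool_pos: [0.499, 0.1455, 0.3016]
orientation: [0.417, 3.112, 0.005]
force: [0.6, 0.4, -0.3]
opening: 0.0501
t: 12.97
tool_pos: [0.5002, 0.1388, 0.3002]
orientation: [1.146, 2.693, 0.323]
force: [-0.1, 0.2, -0.3]
opening: 0.0503
t: 13.38
tool_pos: [0.5001, 0.1386, 0.3003]
orientation: [1.695, 2.106, 0.585]
force: [-0.7, -0.4, -0.4]
opening: 0.0501
t: 13.63
tool_pos: [0.4993, 0.1398, 0.2999]
orientation: [1.773, 1.987, 0.625]
force: [0.4, -0.9, 0.6]
opening: 0.05
zero_mark 0.75 [284.4, 208.2] [0.592 0.097 0.095] 50.60249029626977 96.75532617736545
pointer_tip 0.46 [330.3, 169.8] [0.638 0.158 0.132] 58.34187340394039 -4.803240847766789
knob_grip 0.93 [285.3, 174.2] [0.575 0.15  0.121] 4.548000823168078 -92.98643565245264
KG proj [np.float64(285.5926842747043), np.float64(177.6967770868738)] centre [np.float64(287.97876396383356), np.float64(172.55906709292174)]
t 13.83 pos [0.5   0.139 0.301] F [0.068 0.254 0.718] op 0.0496 q6 0.12
shift cm in tool [-0.154 -4.09   7.055]
turn deg tool [ 0.076  0.202 -0.128]
[ 0.219 -0.756  2.175 -0.071  1.114  0.12 ]
```

View pics/w4.png

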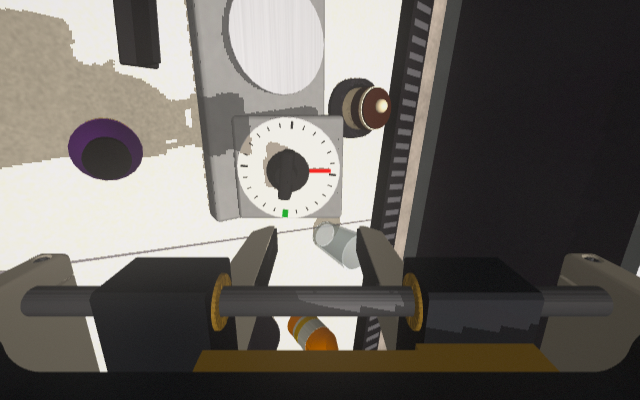

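```bash
sed -i 's/^KG=.*/KG=np.array([.5755,.151,.121])/' h.py; python3 - <<'E'
from h import *
p=robot.read_camera("wrist")
print("purple cap",atz(p,(107,158),.15))
print("final"); delta(KG-.016*n,tool(95.5))
delta(KG+.06*n)
# body lower corner at grasp
T=tool(95.5).as_matrix();g=KG+.003*n
for s in(-1,1):
  for t in(-1,1): print(g+.065*n+s*.094*T[:,1]+t*.0375*T[:,0])
E
```

```text
purple cap [0.395 0.17  0.15 ]
final
t 13.88 pos [0.5   0.139 0.3  ] F [ 0.031 -0.154  0.332] op 0.0497 q6 0.12
shift cm in tool [ 0.402 -4.092 20.645]
turn deg tool [0.081 0.208 5.328]
t 13.88 pos [0.5   0.139 0.3  ] F [ 0.031 -0.154  0.332] op 0.0497 q6 0.12
shift cm in tool [ 0.373 -4.082 13.046]
[0.461 0.109 0.121]
[0.458 0.184 0.125]
[0.615 0.109 0.228]
[0.613 0.184 0.232]
```

```bash
python3 -m jog '[[[0,0,0,0.1,-1.02,3.2,5],[0,0,0,0.1,-1.02,3.2,5],[0,0,0,0.1,-1.02,3.2,5],[0,0,0,0.1,-1.02,3.2,5],[0,0,5.3,0,0,0,5]]]'
python3 -m jog '[[[0,0,0,0,0,0,5],[0,0,0,0,0,0,5]]]'
python3 - <<'E'
from h import *
p=robot.read_camera("wrist");save(p,"w5")
for l,h in(("zero_mark",.005),("pointer_tip",.005),("knob_grip",.032)):
    for r in robot.pinpoint(p,l)[:2]: print(l,r["confidence"],r["point"],*onplane(p,r["point"],h))
print("KG proj",proj(p,KG),"centre",proj(p,KG-.032*n))
delta(KG-.016*n,tool(95.5))
E
```

```text
t: 14.3
tool_pos: [0.5365, 0.1464, 0.1621]
orientation: [1.884, 1.917, 0.641]
force: [-1.2, -0.3, -1.5]
opening: 0.0495
t: 14.47
tool_pos: [0.5399, 0.1474, 0.1719]
orientation: [1.877, 1.91, 0.654]
force: [1.2, -0.3, 0.2]
opening: 0.0502
zero_mark 0.84 [317.7, 253.7] [0.593 0.097 0.096] 55.98760261046808 94.79000386973482
pointer_tip 0.7 [381.4, 194.2] [0.64  0.158 0.133] 59.78159193708998 0.5800382401006968
knob_grip 0.75 [320.4, 210.7] [0.578 0.149 0.122] 3.1184096048507857 35.0666378313837
KG proj [np.float64(317.1809305688815), np.float64(208.9693923525449)] centre [np.float64(317.0641582867492), np.float64(197.89209485892513)]
t 14.67 pos [0.541 0.148 0.174] F [-0.042  0.676  0.138] op 0.0498 q6 0.24
shift cm in tool [-0.066 -0.201  7.958]
turn deg tool [0.302 0.169 0.022]
```

View pics/w5.png

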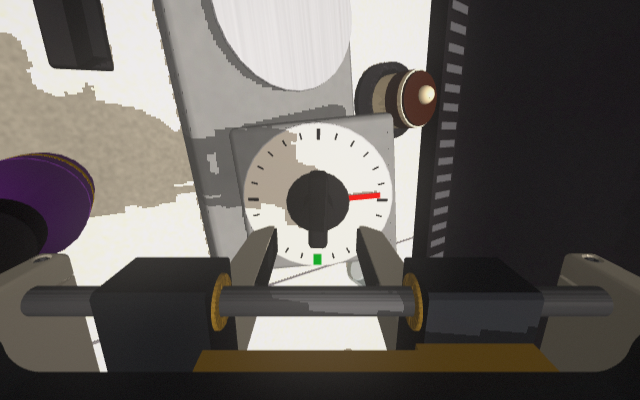

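The bar is vertical in the picture (318, 200–245), centred between the fingers, with the green mark at (317,259). I'll descend and grip.

```bash
python3 -m jog '[[[0,0,0,-0.07,-0.1,2.5,5],[0,0,0,0,0,2.5,5],[0,0,0,0,0,1.8,5],[0,0,0,0,0,0.8,5],[0,0,0,0,0,0.2,5]]]' 15
python3 -m jog '[[[0,0,0,0,0,0,4],[0,0,0,0,0,0,3]]]'
python3 -m jog '[[[0,0,0,0,0,0,2.2],[0,0,0,0,0,0,1.2],[0,0,0,0,0,0,1.2],[0,0,0,0,0,0,1.2],[0,0,0,0,0,0,1]]]'
python3 - <<'E'
from h import *
delta(KG-.016*n,tool(95.5)); print(robot.read_state()["wrist_torque"])
E
```

```text
t: 15.08
tool_pos: [0.5834, 0.1516, 0.1065]
orientation: [1.879, 1.909, 0.654]
force: [-0.9, 0.4, 0.3]
opening: 0.0498
t: 15.25
tool_pos: [0.5838, 0.1519, 0.1088]
orientation: [1.878, 1.908, 0.657]
force: [0.1, -0.1, -0.5]
opening: 0.0409
t: 15.67
tool_pos: [0.5847, 0.1519, 0.1093]
orientation: [1.877, 1.906, 0.659]
force: [3.6, -0.3, 2.5]
opening: 0.016
t 15.67 pos [0.585 0.152 0.109] F [ 3.601 -0.28   2.482] op 0.016 q6 0.25
shift cm in tool [ 0.002 -0.088  0.115]
turn deg tool [ 0.338  0.166 -0.063]
[-0.098 -0.241 -0.011]
```

```bash
python3 -m jog '[[[0,0,0,0,0.1,0,1],[0,0,-4,0,0,0,1],[0,0,-6,0,0,0,1],[0,0,-6,0,0,0,1],[0,0,-6,0,0,0,1]]]' 20
python3 -m jog '[[[0,0,-6,0,0,0,1],[0,0,-6,0,0,0,1],[0,0,-6,0,0,0,1],[0,0,-6,0,0,0,1],[0,0,0,0,0,0,1]]]'
python3 - <<'E'
from h import *
p=robot.read_camera("wrist")
for l,h in(("zero_mark",.005),("pointer_tip",.005)):
    for r in robot.pinpoint(p,l)[:2]: print(l,r["confidence"],r["point"],*onplane(p,r["point"],h))
delta(KG-.016*n,tool(0)); print(robot.read_state()["wrist_torque"])
E
```

```text
t: 16.08
tool_pos: [0.5842, 0.1518, 0.1089]
orientation: [1.442, 2.186, 0.528]
force: [-10.7, -2.0, 12.2]
opening: 0.016
t: 16.5
tool_pos: [0.5837, 0.1514, 0.1085]
orientation: [0.937, 2.397, 0.375]
force: [-16.7, -4.5, 14.1]
opening: 0.016
zero_mark 0.69 [317.0, 307.9] [0.627 0.112 0.121] 59.187237714787216 49.35351838020265
pointer_tip 0.62 [338.2, 89.3] [0.541 0.224 0.07 ] 91.54463434301445 -123.22149025307885
t 16.65 pos [0.584 0.151 0.108] F [-16.196  -6.327  13.788] op 0.0161 q6 -0.55
shift cm in tool [0.004 0.07  0.101]
turn deg tool [ -0.203   0.153 -49.534]
[-0.626  1.151 -0.307]
```

```bash
python3 -m jog '[[[0,0,0,0,0,-0.2,1],[0,0,-6,0,0,0,1],[0,0,-6,0,0,0,1],[0,0,-6,0,0,0,1],[0,0,0,0,0,0,1]]]'
python3 -m jog '[[[0,0,-6,0,0,0,1],[0,0,-6,0,0,0,1],[0,0,-6,0,0,0,1],[0,0,-6,0,0,0,1],[0,0,0,0,0,0,1]]]'
python3 - <<'E'
from h import *
p=robot.read_camera("wrist");q=robot.read_camera("top")
for P in(p,q):
  for l,h in(("zero_mark",.005),("pointer_tip",.005)):
    for r in robot.pinpoint(P,l)[:2]: print(l,r["confidence"],r["point"],*onplane(P,r["point"],h))
delta(KG-.016*n,tool(0)); print(robot.read_state()["wrist_torque"])
save(p,"w6")
E
```

```text
t: 17.07
tool_pos: [0.5826, 0.151, 0.1088]
orientation: [0.546, 2.491, 0.254]
force: [4.0, -3.0, -3.9]
opening: 0.0158
t: 17.48
tool_pos: [0.5825, 0.1501, 0.1086]
orientation: [0.017, 2.533, 0.088]
force: [1.3, -9.5, -1.2]
opening: 0.0157
zero_mark 0.85 [278.5, 166.3] [0.638 0.152 0.132] 57.8717354347206 6.352427931153668
zero_mark 0.56 [373.4, 151.7] [ 0.678 -0.16   0.135] 326.8892465352855 78.94884676166672
t 17.78 pos [0.582 0.15  0.109] F [ 0.982 -8.272 -2.12 ] op 0.0155 q6 -1.28
shift cm in tool [-0.125  0.181  0.197]
turn deg tool [-0.325  0.018 -7.55 ]
[-1.114  0.082 -0.74 ]
```

View pics/w6.png

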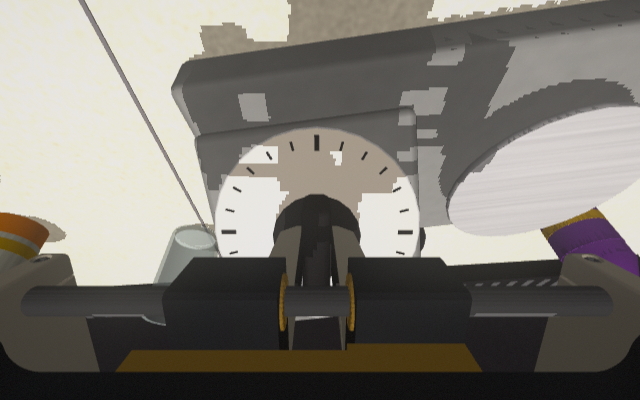

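```bash
python3 -m jog '[[[0,0,-4,0,-0.1,0,1],[0,0,-3,0,0,0,1],[0,0,0,0,0,0,1],[0,0,0,0,0,0,1]]]'
python3 -m jog '[[[0,0,0,0,0,0,1.8],[0,0,0,0,0,0,2.6],[0,0,0,0,0,0,4],[0,0,0,0,0,0,5],[0,0,0,0,0,-1,5]]]'
python3 -m jog '[[[0,0,0,0,0,-2.5,5],[0,0,0,0,0,-3.5,5],[0,0,0,0,0,-3.5,5],[0,0,0,0,0,0,5]]]'
python3 - <<'E'
from h import *
delta(KG-.016*n,tool(0))
p=robot.read_camera("wrist");q=robot.read_camera("top")
for P in(p,q):
  for l,h in(("zero_mark",.005),("pointer_tip",.005),("knob_grip",.032)):
    for r in robot.pinpoint(P,l)[:2]: print(l,r["confidence"],r["point"],*onplane(P,r["point"],h))
save(p,"w7")
a=cv2.resize(p["img"][60:300,160:480],(640,300*640//640+180),interpolation=2)
cv2.imwrite("pics/c7.png",np.hstack([cv2.resize(p["img"][100:300,180:440],(520,400)),cv2.resize(q["img"][150:220,260:310],(280,400),interpolation=2)])[:,:,::-1])
E
```

```text
t: 18.12
tool_pos: [0.5824, 0.1498, 0.1086]
orientation: [-0.13, 2.528, 0.043]
force: [3.3, -5.0, -3.2]
opening: 0.016
t: 18.53
tool_pos: [0.5766, 0.15, 0.1162]
orientation: [-0.13, 2.528, 0.044]
force: [-1.3, 0.5, -0.7]
opening: 0.0401
t: 18.87
tool_pos: [0.5243, 0.1451, 0.2048]
orientation: [-0.129, 2.514, 0.048]
force: [1.2, 0.5, 1.2]
opening: 0.0504
t 18.87 pos [0.524 0.145 0.205] F [1.175 0.492 1.179] op 0.0504 q6 -1.42
shift cm in tool [ 0.745  0.025 11.406]
turn deg tool [-0.111  0.802 -0.573]
zero_mark 0.66 [315.3, 231.0] [0.636 0.156 0.131] 55.29672127926529 1.4639361449402841
zero_mark 0.65 [312.0, 186.5] [0.595 0.149 0.102] 6.260470568303362 43.055731425087856
pointer_tip 0.42 [318.2, 231.7] [0.636 0.16  0.131] 56.17405505649271 -1.8039650980663935
knob_grip 0.79 [316.2, 186.3] [0.573 0.151 0.119] 2.909727572023029 -174.24765659362825
zero_mark 0.82 [275.6, 166.9] [0.637 0.161 0.131] 56.90503907148012 -3.3479170735071566
zero_mark 0.21 [255.8, 134.7] [0.729 0.213 0.2  ] 180.94816808015415 -14.00908445055046
knob_grip 0.63 [281.3, 184.9] [0.578 0.145 0.122] 6.878936544004557 72.34631411893169
```

View pics/c7.png

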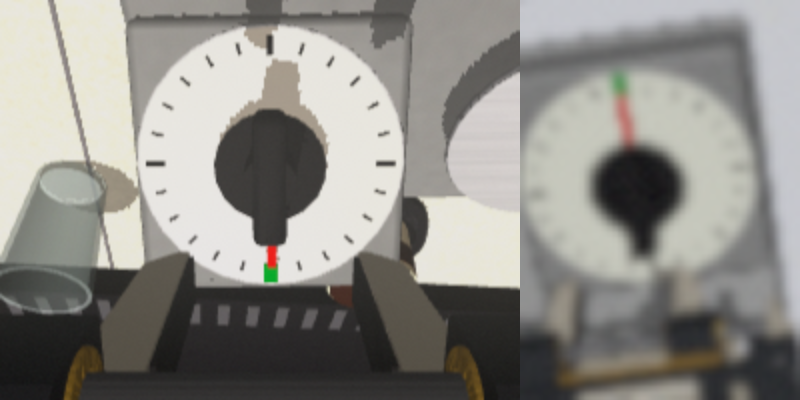

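The pointer lies on the green mark, red (272,256) against green (271,273) in the crop. I'll measure the residual angle by colour.

```bash
python3 - <<'E'
from h import *
ks=[]
for nm in("wrist","top"):
    p=robot.read_camera(nm);im=p["img"].astype(int);r,g,b=im[...,0],im[...,1],im[...,2]
    c=proj(p,KG-.032*n);yy,xx=np.mgrid[:400,:640];near=np.hypot(xx-c[0],yy-c[1])<(80 if nm=="wrist" else 30)
    for nme,w,h in(("red",np.clip(r-np.maximum(g,b)-50,0,None),.005),("green",np.clip(g-np.maximum(r,b)-30,0,None),0.)):
        w=w*near;px=(xx*w).sum()/w.sum(),(yy*w).sum()/w.sum();print(nm,nme,(w>0).sum(),np.round(px,2),onplane(p,px,h))
E
```

```text
wrist red 58 [316.61 240.2 ] (array([0.633, 0.156, 0.129]), np.float64(52.01833228927206), np.float64(1.2353677666278622))
wrist green 63 [315.75 248.93] (array([0.647, 0.157, 0.132]), np.float64(64.87233733924033), np.float64(1.9541988718878198))
top red 9 [278.32 170.54] (array([0.626, 0.154, 0.123]), np.float64(42.44049824327041), np.float64(4.193849761068923))
top green 5 [277.24 164.  ] (array([0.646, 0.156, 0.131]), np.float64(64.08398710541483), np.float64(2.9053725844633007))
```

```bash
python3 - <<'E'
from h import *
q=robot.read_camera("top");s=robot.read_camera("scene")
cv2.imwrite("pics/c8.png",np.vstack([cv2.resize(q["img"][100:260,150:490],(640,300)),cv2.resize(s["img"][130:290,180:520],(640,300))])[:,:,::-1])
E
```

```text
(no output)
```

View pics/c8.png

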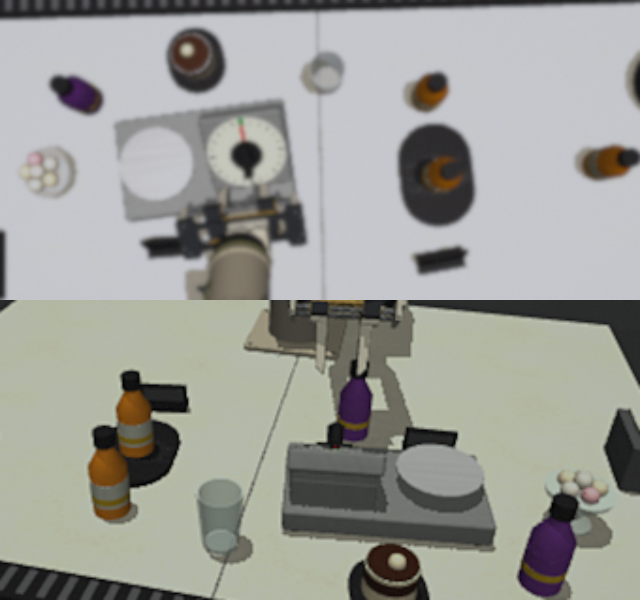

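The bottle is upright mid-tray at (440,172) in the top half. The other items look unmoved, and the pointer is on the green mark at (240,122). Handing in.

```bash
python3 -c "
from plant import robot
print(robot.read_state()['t'],robot.read_state()['force']);print(robot.close_job())"
```

```text
19.4667 [0.04007035 0.24914082 0.55583645]
the job is handed in; nothing more can be done
None
```

I moved the bottle from the scale pan to the middle of the tray, then turned the tare knob about 95° counter-clockwise until the green mark sat under the red pointer. I handed the job in at 19.5 s.

**Bottle:** I lifted it by the cap and set it down at about (0.549, -0.201), within about 2 mm of the measured tray centre. I eased it down until it touched, and contact force reached about 14 N before I let go. In the last pictures it stands upright.

**Pointer:** The last colour check put the mark 0.7° clockwise of the pointer in the wrist view and 1.3° counter-clockwise in the top view. These disagree in sign, but they are within measuring error and well inside the 8 mm mark.

**Other things on the counter:** None looked shifted in the final pictures, and the gripper was clear of everything.

**Forces:** Part-way through turning the knob, the outward push on the wrist rose to about 22 N. I backed the tool off 2 mm and the push went away. The cause was probably a fingertip resting on the disc under the knob.

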